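Unlock the knife box by feel

TASK

Unlock the knife box so the cook can get at the knives: take the red T-handled key from its wooden stand, put its foot straight down into the keyhole on top of the box and, pressing only lightly (a few newtons), turn it gently back and forth until you feel it drop into the hidden slot. Then turn the key anticlockwise (seen from above) until the bolt is drawn back out of its keeper, without forcing the lock, and let go, leaving the key standing in the keyhole and everything else on the worktop where it is.

Things in the scene. Friction and masses are not known exactly. Their poses are not given: they have to be found in the camera images.
- key_grip (a point): Centre of the loose key's handle; the key (about 70 g) stands upright in the wooden stand. Handle: upright red block with black inlay, 50 long (x) x 11 thick (y) x 24 high; take it across its thickness. Collar 16 dia close under it, then a steel shank 12 dia. z points up the key, x along handle and bit; a half turn about z changes nothing.
- key_foot (a point): Middle of the bit's lower end, 68 below the handle centre. The brass bit is flat, 21 wide along x, 5 thick along y, 8 long; over it a round brass plug, 21 dia at its lower end, widening to 24 dia within 3 mm, 19 long.
- stand_hole (a point): Middle of the upper rim of the 28 dia hole, 24 deep, in the fixed wooden key stand (foot 85 x 85, block 75 x 75, 30 high). z up. The key's foot stands in it.
- knife_box: White steel knife box, dark seam, fixed on the worktop, 150 deep (x) x 200 wide (y) x 60 high, origin under its centre; front faces -x, z up, hinge barrels at the back. On top, in front of the keyhole, a steel bolt guide and keeper, 20 wide, up to 73 above the worktop.
- keyhole (a point): Centre of the keyhole's mouth on top of the box, level with the top of its steel ring (40 dia, 4 high), 64 above the worktop, 25 behind the box's centre. Axes as the box. A smooth round bore, 26 dia, leads straight down to the sprung face of the lock core, which a black shutter covers; the shutter gives way without force.
- core_nominal (a point): Point in the bore 20 below the mouth, on its axis, axes as the box: where the core's face lies on average. Really 8 mm higher to 8 mm lower, unknown. Pressed, the face yields from 2 N on, 5 N per mm, hard after 5 mm. With the bit fully in the slot the plug rests on the face and the handle centre is 60 above the face.
- slot_nominal (a point): Same point. The face has a slot 7.2 wide, 9 deep, direction unseen: while locked it lies 0 to 0.75 rad clockwise from above of the box's x axis. When the pressed bit comes within about 0.1 rad of it, the face springs up round the bit and the push is gone; then the key can be lowered until the plug rests on the face. The handle is parallel to the slot then.
- lock_core (a joint): Turn of the lock core from its locked position, rad, anticlockwise positive seen from above: 0 locked, hard stops at 0 and at 0.80, where it is open; more than 15 N on the lock in all harms it. It turns stiffly (about 0.06 N m), stays where it is left, and turns only with the key's bit in the slot.
- bolt (a joint): Brass bolt with a red collar on top of the box, driven by the core: 0 locked, in the keeper at the front edge; about 0.018 m drawn back when the core is at its stop.
- mug: White mug, 80 x 113 x 91 high, bystander behind the box. Origin under its centre.
- lemon: Lemon, 71 x 53 x 51, bystander near the key stand.
- garlic: Garlic bulb, 60 dia, 59 high, bystander behind the key stand.
- shaker: Glass shaker, 44 dia, 90 high, bystander at the back.
- teaspoon: Steel teaspoon, 139 x 30 x 10, bystander to the right of the box.
Things that resemble listed ones, but are neither listed nor needed, are in the scene too. Of the things like the part that bears key_grip, leave any that is blue or green; of the rest the larger one is meant.

How it is judged:
On the way, in this order (a step that is already met when the one before it is completed fails the run):
1. the key is lifted out of its stand (z of key_grip in the frame of stand_hole above 0.075 m), for 0.1 s.
2. the key's foot is in the keyhole, the lock still locked (horizontal distance between key_grip and keyhole below 0.012 m and z of key_grip in the frame of keyhole below 0.06 m and value of joint lock_core below 0.4 rad), for 0.1 s.
3. the key has caught the slot and turned the core to open (value of joint lock_core above 0.65 rad and horizontal distance between key_grip and keyhole below 0.012 m and z of key_grip in the frame of keyhole below 0.052 m and angle between key_grip's own z axis and vertical below 0.2 rad), for 0.2 s.
At the end, for the whole second after the job is handed in: The lock core is turned at least 0.65 rad from locked and the bolt drawn back at least 13 mm; the key stands in the keyhole, released: its handle centre within 12 mm sideways of the keyhole and at most 52 mm above its mouth, less than 0.2 rad off upright (all of step 3 and value of joint bolt above 0.013 m and contact force between the fingers and anything else below 0.05 N); the robot touches nothing.
It fails at once if the lock or the box is pressed or wrenched with more than 15 N in all (contact force between knife_box and anything else above 15 N).
It fails at once if a bystander is moved more than 25 mm (distance of any of mug, lemon, garlic, shaker, teaspoon from where it was at the start of the episode above 0.025 m).
It also fails if it takes over 72 s, if anything falls off the work surface, if the arm or the gripper's body presses on something with over 40 N, if the wrist force passes 120 N, or if a joint passes its speed limit or range.

ROBOT

A 7-joint arm with a two-finger parallel gripper is mounted at the origin on a cart in front of the work surface, level with it; the furniture and walls round the work are solid. World frame = base frame: x ahead of the robot, y to its left, z up, the work surface at z = 0. Lengths are in m, angles in rad, forces in N, time in s.
With the tool pointing down it reaches from about 0.425 to 0.925 m from the base axis. Payload 6.8 kg.
Tool frame: the origin (TCP) lies on the centre line of the jaws, within the pads' length; the fingertips stand 14 mm ahead of it and the grasp point (between the pads) lies 5 mm behind it (r.nose_length is the distance from the TCP to the fingertips, in m); z points along the fingers, y is the direction in which the jaws open and shut (so a half turn about z gives the same grasp; the last joint's range is limited). The gripper opens to 85 mm and grips with 20 to 120 N. Pads are 22 mm wide; open, the fingers measure 114 mm over their backs; the gripper's body (76 mm by 85 mm) begins 54 mm behind the grasp point. The pads swing forward as they close: fully open they stand 13 mm farther back than shut.
Start: joints at [1.189, 0.477, 0.022, 1.555, -0.011, 1.109, -0.083], TCP at [0.183, -0.65, 0.245] pointing down, gripper open.
Joint ranges: [-2.96, 2.96], [-0.34, 2.1], [-1.41, 1.46], [0.24, 2.44], [-1.37, 4.51], [0.17, 1.92], [-2.96, 2.96]. Speed limits (rad/s): [2.39, 2.39, 3.14, 3.14, 3.14, 3.14, 3.14].

INTERFACE

Orientations are given as a rotation vector (axis times angle).
In Python, from bench import r, imaging, look_for, outline_of gives the robot as it stands. The module is installed in compiled form; this text tells all that it offers.
- The arm moves only by the tool carry_out, never from a script. Its arguments are lists of equal length, an entry for each row: "offset": the shift along the tool's x, y, z as a fraction of full scale, a list of three; "turn": the turn, a rotation vector about the tool's x, y, z as a fraction of full scale, a list of three. A call has 1 to 8 rows; each row is the pose to reach, as a shift and turn from the pose commanded when the call began, along the tool's axes at that moment; what a row does not reach only later rows make up. Full scale, the value 1, is 0.5 m for a shift and 1.5 rad for a turn. A row lasts 1/10 s, in which the tool goes at most 50 mm and 8.59 degrees, less where a joint would pass 70% of its speed; a pose out of reach is approached as far as the arm can. A call with a number of a shift or a turn outside -1 to 1 is refused whole. A call with a gripper value outside its range is refused whole. "hand" is the closure, from 0 (fully open) to 1 (shut), set as the call begins (left out, the last holds). The fingers move at their own pace and stop on an object; "force" is the grip in N (left out, the last holds). Time passes only in rows, so rows that repeat a pose let the fingers close. It gives the time, the measured TCP pose, the force and the opening at its end, in the units of the state.
- r.get_obs(): the state, without advancing time (a new reading comes with each control period).
- imaging.grab_frame(name): name is "scene" or "top" or "wrist"; returns a dict with "pixels" (400x640x3 uint8, red, green, blue), "fx", "fy", "cx", "cy" (pixels), "R" (3x3) and "t" (3): a world point X has camera coordinates R X + t. Camera axes: x right, y down, z forward; pixel columns grow to the right and rows downward; lengths in m; the calibration is good to about 2 mm. A picture is of the moment at which its call begins. There is no depth.
- r.hand_in(): hands the job in, once; it reports no verdict.
Trained networks look in the newest picture that a camera, given by its name, has taken for a name from the list of things; names that differ only in an ending like _2 or _b are one class to them, and where a whole thing is asked for, a point or a joint stands for the part that bears it (a point fixed in the world has none). Each returns a list of dicts, best first, with "score" (0 to 1); they miss things now and then, are a little off and sometimes report something else, mostly with a low value. They report only what shows in the picture. A call takes as long as a camera call. They do not tell look-alikes from the thing itself.
- look_for(query, camera): "xyz" ([x, y, z] in m, in the coordinates of the camera as it stood for that picture, good to about 4 mm: the middle of the surface that is visible of it).
- outline_of(query, camera): "region" (400x640 bool, what is visible of it).
The state is a dict: "clock": time; "joints": joint angles; "qvel": joint speeds; "tau": joint torques, N m; "tcp_pos": TCP position; "orientation": TCP orientation; "contact_force": force on the tool from outside, world axes, zero at the start; "moment": the same for the moment, N m; "grip_width": finger opening in m.
Only numpy, scipy, OpenCV 4.12 (cv2) and the standard library are available. Lean on these libraries where they do the work, as an engineer would, in place of code of your own. Each camera call takes 0.05 s, during which the arm holds its last target. There are 200 camera calls.

## Working session

There is one attempt and no reset: what is moved stays moved. The work goes in short steps, Python scripts to look and compute and a tool call to move; the robot and the scene stay as the last step left them, time stands still between calls to the robot, and variables do not carry over. Pictures are saved under pics/ and viewed, about 8 in all and at most 12, crops included, and the job is handed in when it is done.

Besides the shell and the picture viewer there is one more tool, called after "Request:" as a command line: name --argument value ..., lists and objects as JSON in quotes. carry_out: Moves the arm, as the interface text tells. Shift numbers are shares of 0.5 m and turn numbers shares of 1.5 rad, none past 1 either way. Its arguments: {"type":"object","properties":{"offset":{"type":"array","items":{"type":"array","items":{"type":"number","minimum":-1,"maximum":1}}},"turn":{"type":"array","items":{"type":"array","items":{"type":"number","minimum":-1,"maximum":1}}},"hand":{"type":"number"},"force":{"type":"number"}},"required":["offset","turn"]}

```bash
mkdir -p pics
cat > h.py <<'E'
import numpy as np, cv2
from scipy.spatial.transform import Rotation as Ro
from bench import r, imaging, look_for, outline_of
def world(f,p): return f["R"].T@(np.array(p)-f["t"])
def proj(f,X):
    c=f["R"]@np.array(X)+f["t"]; return np.array([f["fx"]*c[0]/c[2]+f["cx"],f["fy"]*c[1]/c[2]+f["cy"]])
def onplane(f,u,v,z):
    d=f["R"].T@np.array([(u-f["cx"])/f["fx"],(v-f["cy"])/f["fy"],1]); o=-f["R"].T@f["t"]
    return o+d*(z-o[2])/d[2]
def save(n,im,s=1): cv2.imwrite("pics/"+n,cv2.resize(im[:,:,::-1],None,fx=s,fy=s,interpolation=cv2.INTER_CUBIC))
E
python3 - <<'E'
from h import *
np.set_printoptions(precision=4,suppress=True)
o=r.get_obs();print(o["tcp_pos"],o["orientation"],o["contact_force"],o["grip_width"],r.nose_length)
ims=[]
for c in("scene","top"):
    f=imaging.grab_frame(c);ims.append(f["pixels"]);print(c,"cam",-f["R"].T@f["t"])
    for q in("key_grip","key_foot","stand_hole","knife_box","keyhole","bolt","mug","lemon","garlic","shaker","teaspoon"):
        for d in look_for(q,c)[:3]:
            w=world(f,d["xyz"]);print(q,round(d["score"],2),w,proj(f,w).round())
save("a.png",ims[0]);save("b.png",ims[1])
E
```

```text
[ 0.1823 -0.6493  0.2443] [-3.1104 -0.4286  0.0007] [-0.5822 -0.0203  0.7713] 0.08529153456566592 0.014
scene cam [-0.2748 -0.4659  0.5711]
key_grip 0.79 [0.3403 0.0835 0.0638] [251. 223.]
key_grip 0.73 [0.4533 0.1581 0.0515] [257. 200.]
key_grip 0.45 [0.4674 0.2658 0.0687] [230. 183.]
key_foot 0.74 [0.3393 0.0814 0.0631] [252. 224.]
key_foot 0.63 [0.4678 0.2651 0.072 ] [230. 182.]
key_foot 0.43 [0.451  0.1561 0.0518] [257. 201.]
stand_hole 0.77 [0.4517 0.2491 0.0256] [232. 200.]
knife_box 0.58 [ 0.4384 -0.0841  0.0617] [332. 226.]
keyhole 0.68 [ 0.4359 -0.0813  0.0639] [331. 225.]
bolt 0.51 [0.4522 0.2522 0.0254] [231. 200.]
mug 0.58 [ 0.672  -0.1932  0.0673] [410. 197.]
lemon 0.88 [0.3403 0.1785 0.0384] [223. 221.]
garlic 0.8 [0.631  0.2347 0.0388] [274. 175.]
shaker 0.85 [0.6252 0.1556 0.047 ] [294. 179.]
teaspoon 0.79 [ 0.4205 -0.2177  0.0056] [379. 267.]
teaspoon 0.58 [ 0.4378 -0.0838  0.0627] [332. 225.]
top cam [0.3315 0.0302 0.9796]
key_grip 0.65 [0.4722 0.2661 0.0879] [207. 217.]
key_grip 0.49 [0.3729 0.2929 0.0635] [196. 265.]
key_grip 0.43 [0.4452 0.1616 0.0651] [258. 231.]
key_foot 0.73 [0.4763 0.2637 0.0869] [209. 215.]
key_foot 0.4 [0.3744 0.2926 0.0596] [196. 264.]
stand_hole 0.7 [0.4666 0.2552 0.0304] [219. 223.]
stand_hole 0.4 [ 0.4742 -0.0598  0.0587] [361. 217.]
stand_hole 0.23 [ 0.4413 -0.2119  0.0082] [426. 234.]
knife_box 0.92 [ 0.4762 -0.0588  0.0619] [361. 216.]
knife_box 0.59 [ 0.4307 -0.0604  0.0711] [362. 236.]
keyhole 0.72 [ 0.4776 -0.0605  0.0632] [362. 215.]
bolt 0.61 [ 0.4323 -0.0627  0.072 ] [364. 236.]
mug 0.69 [ 0.711  -0.1893  0.0483] [415. 115.]
lemon 0.74 [0.3565 0.1892 0.0439] [246. 273.]
garlic 0.89 [0.64   0.2455 0.041 ] [225. 147.]
garlic 0.63 [ 0.4415 -0.214   0.0094] [427. 234.]
shaker 0.83 [0.6339 0.1602 0.0761] [260. 145.]
shaker 0.65 [0.4712 0.263  0.0855] [209. 217.]
teaspoon 0.57 [ 0.4405 -0.2167  0.0059] [428. 235.]
```

View pics/a.png

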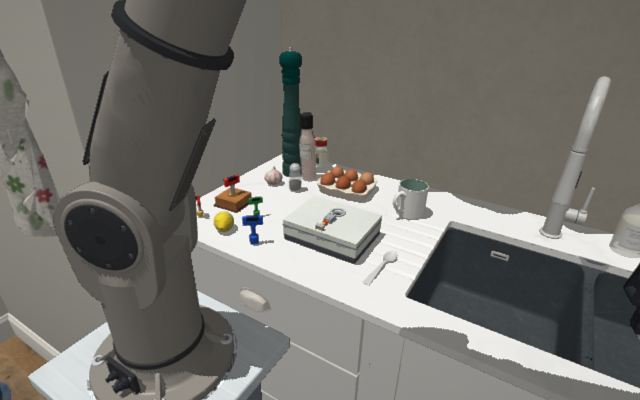

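View pics/b.png

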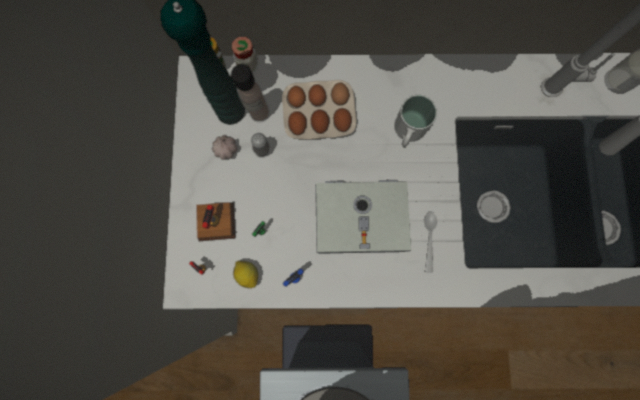

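Run:
```python
from h import *
np.set_printoptions(precision=4,suppress=True)
f=imaging.grab_frame("top");im=f["pixels"];g=imaging.grab_frame("scene");im2=g["pixels"]
for q,z in(("key_grip",.086),("stand_hole",.03),("knife_box",.06),("bolt",.07)):
    for d in outline_of(q,"top")[:3]:
        m=d["region"].astype(np.uint8);v,u=np.nonzero(m)
        P=np.array([onplane(f,a,b,z)[:2] for a,b in zip(u,v)],np.float32)
        print(q,round(d["score"],2),(u.mean(),v.mean()),len(u),cv2.minAreaRect(P*1000))
hsv=cv2.cvtColor(im,cv2.COLOR_RGB2HSV)
red=(((hsv[...,0]<8)|(hsv[...,0]>172))&(hsv[...,1]>130)&(hsv[...,2]>60))
for s in((slice(195,245),slice(190,240)),(slice(255,280),slice(185,220))):
    v,u=np.nonzero(red[s]);u=u+s[1].start;v=v+s[0].start
    P=np.array([onplane(f,a,b,.086)[:2] for a,b in zip(u,v)],np.float32)
    print("red",u.mean(),v.mean(),len(u),cv2.minAreaRect(P*1000))
a=cv2.resize(im[190:290,180:310],None,fx=6,fy=6,interpolation=cv2.INTER_CUBIC)
b=cv2.resize(im2[160:260,185:285],(600,600),interpolation=cv2.INTER_CUBIC)
c=np.hstack([a,b]);save("c.png",c,0.57)
c=im[170:270,300:430];save("d.png",c,6)
```

```text
key_grip 0.83 (np.float64(209.5036231884058), np.float64(217.54347826086956)) 276 ((473.3025817871094, 259.8887939453125), (48.95625686645508, 35.73070526123047), 2.2492716312408447)
key_grip 0.67 (np.float64(259.0655737704918), np.float64(228.75409836065575)) 122 ((447.9304504394531, 158.24313354492188), (29.301198959350586, 23.00710678100586), 1.0891647338867188)
key_grip 0.5 (np.float64(294.1559139784946), np.float64(276.5860215053763)) 186 ((345.51043701171875, 83.31253051757812), (21.681102752685547, 47.26178741455078), 44.62186813354492)
stand_hole 0.58 (np.float64(216.47513812154696), np.float64(221.77532228360957)) 1086 ((472.2524719238281, 263.7435302734375), (83.26831817626953, 84.98072052001953), 2.849416494369507)
knife_box 0.58 (np.float64(361.90656603773584), np.float64(216.87788679245284)) 6625 ((476.710205078125, -61.592750549316406), (157.57395935058594, 201.73049926757812), 0.7091330289840698)
bolt 0.55 (np.float64(245.44363636363636), np.float64(273.7927272727273)) 550 ((353.6475524902344, 186.66600036621094), (50.80582809448242, 53.52223587036133), 89.67699432373047)
red 207.23287671232876 216.87671232876713 73 ((473.26025390625, 266.1832580566406), (15.04450511932373, 50.03412628173828), 78.42800903320312)
red 196.7391304347826 267.8695652173913 23 ((366.91326904296875, 285.00347900390625), (31.85698127746582, 6.571859836578369), 51.92179870605469)
```

View pics/c.png

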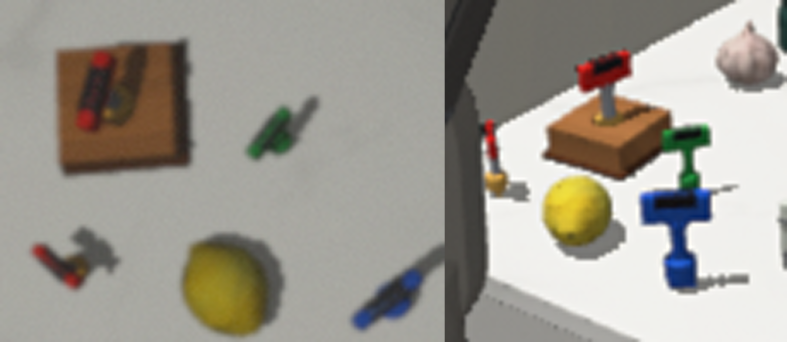

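View pics/d.png

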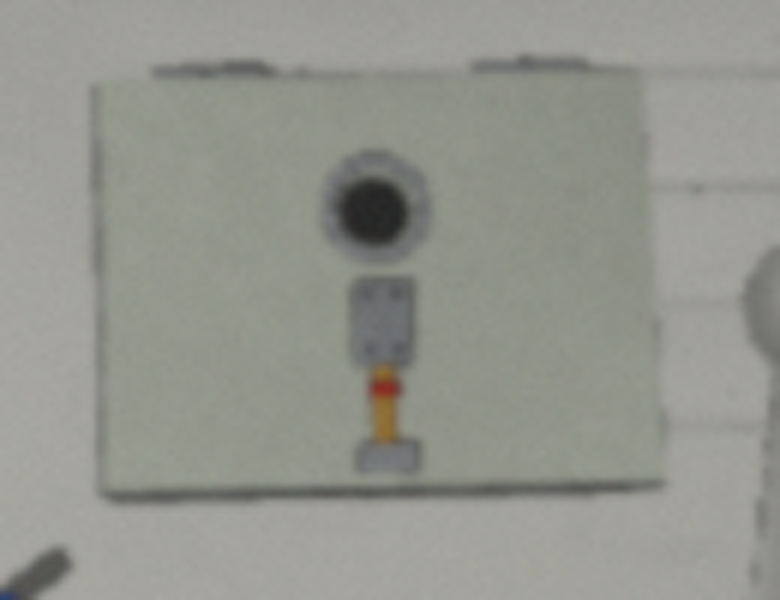

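```bash
cat >> h.py <<'E'
def go(x,y,z,yaw):
    o=r.get_obs();R0=Ro.from_rotvec(o["orientation"])
    Rt=Ro.from_matrix(np.array([[np.cos(yaw),np.sin(yaw),0],[np.sin(yaw),-np.cos(yaw),0],[0,0,-1]]))
    d=R0.inv().apply(np.array([x,y,z])-o["tcp_pos"]);w=(R0.inv()*Rt).as_rotvec()
    print("tcp",np.round(o["tcp_pos"],4),"F",np.round(o["contact_force"],2),"offset",np.round(d/.5,4),"turn",np.round(w/1.5,4))
E
python3 - <<'E'
from h import *
np.set_printoptions(precision=4,suppress=True)
f=imaging.grab_frame("top")
c=lambda a,b:(300+a/6-.5+1/12,170+b/6-.5+1/12)
for n,a,b,z in(("ring",376,207,.064),("bore",373,211,.056),("keeper",388,455,.07),("guide",382,320,.07),("FL",105,488,.06),("FR",662,480,.06),("BL",95,85,.06),("BR",643,70,.06)): print(n,onplane(f,*c(a,b),z))
for t in((.42,-.38,.25,0),(.5,-.1,.25,-.1),(.465,.26,.2,-.19)): go(*t)
E
```

```text
ring [ 0.5016 -0.0625  0.064 ]
bore [ 0.5016 -0.0621  0.056 ]
keeper [ 0.4116 -0.0638  0.07  ]
guide [ 0.4596 -0.063   0.07  ]
FL [0.4014 0.036  0.06  ]
FR [ 0.403 -0.162  0.06 ]
BL [0.5484 0.0389 0.06  ]
BR [ 0.5528 -0.162   0.06  ]
tcp [ 0.1825 -0.6499  0.2453] F [-0.24  0.62 -0.11] offset [ 0.6032 -0.3913 -0.0093] turn [ 0.0001 -0.      0.1825]
tcp [ 0.1825 -0.6499  0.2453] F [-0.24  0.62 -0.11] offset [ 0.9087 -0.8872 -0.0094] turn [ 0.0001 -0.      0.2492]
tcp [ 0.1825 -0.6499  0.2453] F [-0.24  0.62 -0.11] offset [ 1.0359 -1.5993  0.0905] turn [ 0.0001 -0.      0.3092]
```

Request:
carry_out --offset '[[0.6,-0.39,0],[0.6,-0.39,0],[0.6,-0.39,0],[0.6,-0.39,0],[0.9,-0.88,0],[0.9,-0.88,0],[0.9,-0.88,0],[0.9,-0.88,0]]' --turn '[[0,0,0.18],[0,0,0.18],[0,0,0.18],[0,0,0.18],[0,0,0.25],[0,0,0.25],[0,0,0.25],[0,0,0.25]]' --hand 0 --force 60

```text
clock: 2.35
tcp_pos: [0.399, -0.3161, 0.2457]
orientation: [3.137, -0.159, 0.001]
contact_force: [0.4, -0.0, 0.0]
grip_width: 0.0854
```

```bash
python3 -c "
from h import *
go(.465,.26,.2,-.19);go(.5,.1,.22,-.1)"
```

```text
tcp [ 0.399  -0.3161  0.2457] F [ 0.35 -0.01  0.02] offset [ 0.0149 -1.1598  0.0908] turn [ 0.0003 -0.0005  0.0592]
tcp [ 0.399  -0.3161  0.2457] F [ 0.35 -0.01  0.02] offset [ 0.1169 -0.8485  0.051 ] turn [ 0.0003 -0.0005 -0.0008]
```

Request:
carry_out --offset '[[0.117,-0.85,0.05],[0.117,-0.85,0.05],[0.117,-0.85,0.05],[0.117,-0.85,0.05],[0.117,-0.85,0.05],[0.117,-0.85,0.05],[0.117,-0.85,0.05],[0.117,-0.85,0.05]]' --turn '[[0,0,0],[0,0,0],[0,0,0],[0,0,0],[0,0,0],[0,0,0],[0,0,0],[0,0,0]]'

```text
clock: 3.15
tcp_pos: [0.4928, 0.072, 0.2223]
orientation: [3.138, -0.159, 0.002]
contact_force: [1.1, -0.6, 0.1]
grip_width: 0.0854
```

```bash
python3 -c "
from h import *
go(.463,.26,.2,-.19)"
```

```text
tcp [0.4928 0.072  0.2223] F [ 1.06 -0.55  0.14] offset [-0.0974 -0.3681  0.0446] turn [-0.0001 -0.0007  0.059 ]
```

Request:
carry_out --offset '[[-0.1,-0.35,0.045],[-0.1,-0.35,0.045],[-0.1,-0.35,0.045],[-0.1,-0.35,0.045],[-0.1,-0.35,0.045],[-0.1,-0.35,0.045],[-0.1,-0.35,0.045]]' --turn '[[0,0,0.059],[0,0,0.059],[0,0,0.059],[0,0,0.059],[0,0,0.059],[0,0,0.059],[0,0,0.059]]'

```text
clock: 3.85
tcp_pos: [0.4609, 0.2477, 0.1995]
orientation: [3.126, -0.3, 0.0]
contact_force: [0.4, -0.5, 0.1]
grip_width: 0.0854
```

Run:
```python
from h import *
np.set_printoptions(precision=4,suppress=True)
go(.47,.265,.1,-.19)
f=imaging.grab_frame("wrist");im=f["pixels"];save("e.png",im)
print("cam",-f["R"].T@f["t"])
for d in look_for("key_grip","wrist")[:3]: w=world(f,d["xyz"]);print(d["score"],w,proj(f,w))
for d in look_for("stand_hole","wrist")[:3]: w=world(f,d["xyz"]);print("st",d["score"],w,proj(f,w))
hsv=cv2.cvtColor(im,cv2.COLOR_RGB2HSV)
red=(((hsv[...,0]<8)|(hsv[...,0]>172))&(hsv[...,1]>140)&(hsv[...,2]>60)).astype(np.uint8)
n,l,s,c=cv2.connectedComponentsWithStats(red)
print(s[s[:,4]>40])
```

```text
tcp [0.4609 0.2477 0.1995] F [ 0.44 -0.55  0.08] offset [ 0.0111 -0.0375  0.199 ] turn [ 0.0006 -0.0002 -0.0011]
cam [0.5329 0.2346 0.3275]
0.87 [0.3666 0.2934 0.0529] [297.3628 285.5932]
0.86 [0.4548 0.1669 0.0548] [411.9661 180.338 ]
0.74 [0.4748 0.2637 0.0852] [301.3185 187.4428]
st 0.95 [0.4801 0.2595 0.0324] [308.0221 167.985 ]
st 0.18 [0.4839 0.0157 0.0593] [588.4906 115.0976]
[[     0      0    640    400 255319]
 [   291    157     15     60    570]
 [   281    275      9     11     54]
 [   305    288      8      9     45]]
```

View pics/e.png

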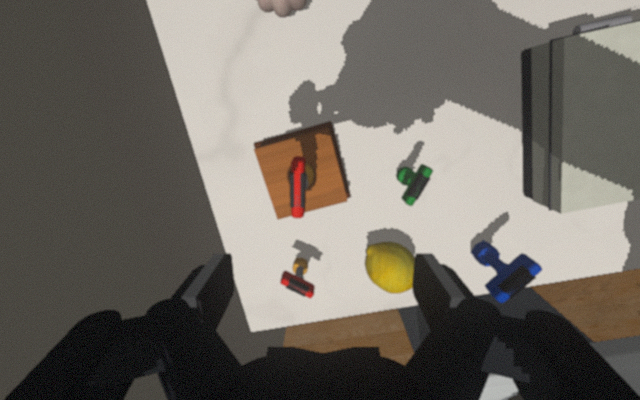

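Run:
```python
from h import *
np.set_printoptions(precision=4,suppress=True)
f=imaging.grab_frame("wrist");im=f["pixels"]
hsv=cv2.cvtColor(im,cv2.COLOR_RGB2HSV)
red=(((hsv[...,0]<8)|(hsv[...,0]>172))&(hsv[...,1]>140)&(hsv[...,2]>50)).astype(np.uint8)
red=cv2.morphologyEx(red,cv2.MORPH_CLOSE,np.ones((9,9)))
n,l,s,c=cv2.connectedComponentsWithStats(red);k=1+np.argmax(s[1:,4]);print(s[k])
v,u=np.nonzero(l==k)
for z in(.074,.08,.086):
    P=np.array([onplane(f,a,b,z)[:2] for a,b in zip(u,v)]);ev,V=np.linalg.eigh(np.cov(P.T));print(z,P.mean(0),P.min(0),P.max(0),np.arctan(V[1,1]/V[0,1]),cv2.minAreaRect((P*1000).astype(np.float32)))
# render predicted handle and compare
best=[]
from scipy.optimize import minimize
def mask(p):
    x,y,a,z=p;R=np.array([[np.cos(a),-np.sin(a)],[np.sin(a),np.cos(a)]])
    pts=[]
    for sx in(-.025,.025):
        for sy in(-.0055,.0055):
            for sz in(-.012,.012):
                q=R@[sx,sy];pts.append(proj(f,[x+q[0],y+q[1],z+sz]))
    h=cv2.convexHull(np.array(pts,np.float32));m=np.zeros((1600,2560),np.uint8)
    cv2.fillConvexPoly(m,np.round((h+.5)*4).astype(np.int32),1);return cv2.resize(m.astype(np.float32),(640,400),interpolation=cv2.INTER_AREA)
T=(l==k).astype(np.float32)
best=min((minimize(lambda p:np.abs(mask([p[0],p[1],p[2]/10,.074])-T).sum(),[.47,.264,a0*10],method="Nelder-Mead",options=dict(initial_simplex=[[.47,.264,a0*10],[.477,.264,a0*10],[.47,.27,a0*10],[.47,.264,a0*10+1]])) for a0 in(-.25,-.15)),key=lambda s:s.fun)
print("fit",best.x[:2],best.x[2]/10,best.fun)
```

```text
[291 157  15  60 532]
0.074 [0.475  0.2678] [0.447  0.2573] [0.4984 0.2788] -0.2335462669877512 ((472.9270324707031, 268.1327819824219), (11.642635345458984, 52.25498580932617), 76.80904388427734)
0.08 [0.4764 0.267 ] [0.449  0.2567] [0.4992 0.2778] -0.23354626698775113 ((474.3466491699219, 267.3370361328125), (11.36717700958252, 51.01865768432617), 76.80902099609375)
0.086 [0.4777 0.2662] [0.4511 0.2562] [0.5    0.2767] -0.23354626698775127 ((475.76617431640625, 266.541259765625), (11.091717720031738, 49.78236389160156), 76.80900573730469)
fit [0.4731 0.2682] -0.27302178558671175 421.6875
```

```bash
python3 -c "
from h import *
go(.475,.2665,.079,-.22)"
```

```text
tcp [0.4609 0.248  0.1997] F [0.12 0.04 0.54] offset [ 0.0204 -0.0418  0.2414] turn [ 0.0002 -0.0003  0.0187]
```

Request:
carry_out --offset '[[0.0204,-0.0418,0.1],[0.0204,-0.0418,0.15],[0.0204,-0.0418,0.18],[0.0204,-0.0418,0.21],[0.0204,-0.0418,0.23],[0.0204,-0.0418,0.2414],[0.0204,-0.0418,0.2414],[0.0204,-0.0418,0.2414]]' --turn '[[0,0,0.0187],[0,0,0.0187],[0,0,0.0187],[0,0,0.0187],[0,0,0.0187],[0,0,0.0187],[0,0,0.0187],[0,0,0.0187]]'

```text
clock: 4.85
tcp_pos: [0.4748, 0.2681, 0.0795]
orientation: [-3.122, 0.341, -0.002]
contact_force: [-0.3, 0.3, -0.6]
grip_width: 0.0851
```

Run:
```python
from h import *
go(.475,.2665,.079,-.22)
f=imaging.grab_frame("wrist");save("f.png",f["pixels"][150:,160:480],2)
```

```text
tcp [0.4748 0.2681 0.0795] F [-0.31  0.3  -0.61] offset [0.0011 0.0029 0.0011] turn [-0.0005 -0.0006  0.0014]
```

View pics/f.png

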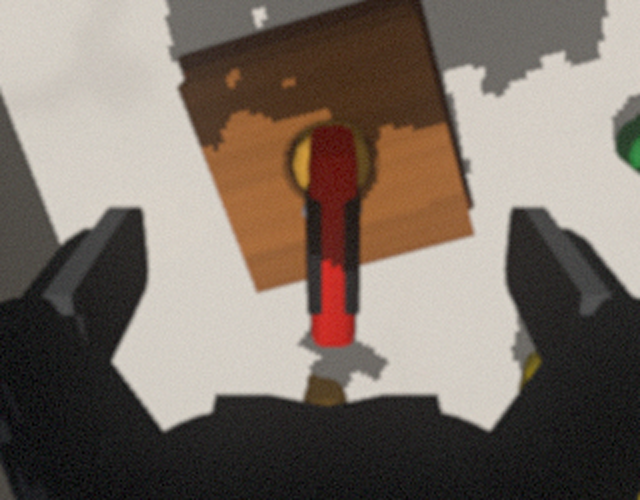

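Request:
carry_out --offset '[[0,0,0],[0,0,0],[0,0,0],[0,0,0],[0,0,0],[0,0,0],[0,0,0],[0,0,0]]' --turn '[[0,0,0],[0,0,0],[0,0,0],[0,0,0],[0,0,0],[0,0,0],[0,0,0],[0,0,0]]' --hand 1 --force 60

```text
clock: 5.7
tcp_pos: [0.4744, 0.2677, 0.079]
orientation: [3.123, -0.342, 0.0]
contact_force: [-1.3, -2.0, 5.3]
grip_width: 0.0095
```

Request:
carry_out --offset '[[0,0,-0.03],[0,0,-0.08],[0,0,-0.14],[0,0,-0.2],[0,0,-0.24],[0,0,-0.24],[0,0,-0.24]]' --turn '[[0,0,0],[0,0,0],[0,0,0],[0,0,0],[0,0,0],[0,0,0],[0,0,0]]'

```text
clock: 6.4
tcp_pos: [0.4743, 0.2678, 0.1991]
orientation: [-3.123, 0.341, -0.001]
contact_force: [0.3, -0.0, -1.9]
grip_width: 0.0095
```

Run:
```python
from h import *
go(.5,-.0625,.21,0.0)
f=imaging.grab_frame("wrist");g=imaging.grab_frame("scene");save("g.png",np.hstack([f["pixels"][150:350,220:420],g["pixels"][120:320,180:380]]),2)
```

```text
tcp [0.4743 0.2678 0.1991] F [ 0.33 -0.01 -1.91] offset [ 0.1929  0.634  -0.0219] turn [-0.0003 -0.0005 -0.1451]
```

View pics/g.png

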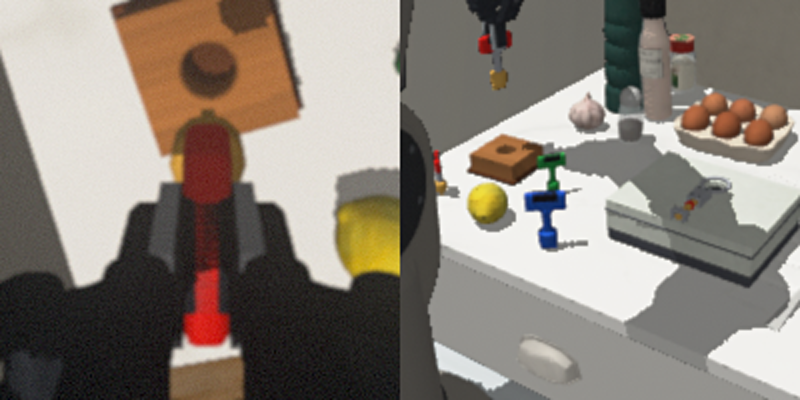

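Run:
```python
from h import *
np.set_printoptions(precision=4,suppress=True)
o=r.get_obs();f=imaging.grab_frame("wrist");R0=Ro.from_rotvec(o["orientation"]).as_matrix();T=o["tcp_pos"]
print("cam in tool",R0.T@(-f["R"].T@f["t"]-T))
for dx in(-.005,0,.005):
    for n,p in(("-x top",[-.025,0,-.007]),("+x top",[.025,0,-.007]),("+x bot",[.025,0,.017]),("plug",[0,0,.073])):
        print(dx,n,proj(f,T+R0@(np.array(p)+[dx,0,0])))
im=f["pixels"];hsv=cv2.cvtColor(im,cv2.COLOR_RGB2HSV)
print([tuple(im[v,323]) for v in range(200,232,2)]);print([(v,tuple(im[v,323])) for v in range(300,328,2)])
m=cv2.inRange(hsv[190:240,280:360],(14,60,50),(32,255,255));v,u=np.nonzero(m);print("brass",u.min()+280,u.max()+280,v.min()+190,v.max()+190)
```

```text
cam in tool [ 0.0732 -0.0007 -0.1279]
-0.005 -x top [324.4781 334.0738]
-0.005 +x top [324.6167 237.05  ]
-0.005 +x bot [324.3732 217.6969]
-0.005 plug [323.988  223.6732]
0 -x top [324.4907 325.2505]
0 +x top [324.6322 226.1528]
0 +x bot [324.3841 208.2554]
0 plug [323.9932 216.9635]
0.005 -x top [324.5036 316.2478]
0.005 +x top [324.6481 215.0089]
0.005 +x bot [324.3953 198.6326]
0.005 plug [323.9985 210.1619]
[(np.uint8(169), np.uint8(113), np.uint8(67)), (np.uint8(178), np.uint8(115), np.uint8(66)), (np.uint8(144), np.uint8(94), np.uint8(51)), (np.uint8(93), np.uint8(71), np.uint8(42)), (np.uint8(96), np.uint8(77), np.uint8(48)), (np.uint8(93), np.uint8(74), np.uint8(47)), (np.uint8(91), np.uint8(45), np.uint8(36)), (np.uint8(101), np.uint8(43), np.uint8(42)), (np.uint8(100), np.uint8(42), np.uint8(39)), (np.uint8(100), np.uint8(47), np.uint8(38)), (np.uint8(97), np.uint8(43), np.uint8(42)), (np.uint8(96), np.uint8(39), np.uint8(33)), (np.uint8(93), np.uint8(38), np.uint8(29)), (np.uint8(102), np.uint8(41), np.uint8(38)), (np.uint8(108), np.uint8(42), np.uint8(42)), (np.uint8(108), np.uint8(35), np.uint8(28))]
[(300, (np.uint8(157), np.uint8(47), np.uint8(48))), (302, (np.uint8(163), np.uint8(46), np.uint8(42))), (304, (np.uint8(155), np.uint8(52), np.uint8(49))), (306, (np.uint8(194), np.uint8(48), np.uint8(37))), (308, (np.uint8(215), np.uint8(34), np.uint8(27))), (310, (np.uint8(218), np.uint8(37), np.uint8(32))), (312, (np.uint8(215), np.uint8(31), np.uint8(28))), (314, (np.uint8(210), np.uint8(29), np.uint8(17))), (316, (np.uint8(212), np.uint8(32), np.uint8(14))), (318, (np.uint8(215), np.uint8(35), np.uint8(16))), (320, (np.uint8(208), np.uint8(23), np.uint8(14))), (322, (np.uint8(207), np.uint8(94), np.uint8(87))), (324, (np.uint8(222), np.uint8(211), np.uint8(199))), (326, (np.uint8(226), np.uint8(224), np.uint8(217)))]
brass 289 359 190 239
```

Run:
```python
from h import *
go(.49,.1,.21,0.0);go(.44,-.0625,.21,0)
```

```text
tcp [0.4736 0.2673 0.1976] F [-0.45 -0.58 -0.15] offset [ 0.1042  0.3197 -0.0244] turn [ 0.0009  0.0012 -0.1451]
tcp [0.4736 0.2673 0.1976] F [-0.45 -0.58 -0.15] offset [ 0.0767  0.6587 -0.0239] turn [ 0.0009  0.0012 -0.1451]
```

Request:
carry_out --offset '[[0.11,0.25,-0.025],[0.11,0.32,-0.025],[0.11,0.32,-0.025],[0.08,0.65,-0.025],[0.08,0.65,-0.025],[0.08,0.65,-0.025],[0.08,0.65,-0.025],[0.08,0.65,-0.025]]' --turn '[[0,0,-0.05],[0,0,-0.1],[0,0,-0.145],[0,0,-0.145],[0,0,-0.145],[0,0,-0.145],[0,0,-0.145],[0,0,-0.145]]'

```text
clock: 7.35
tcp_pos: [0.4408, -0.0633, 0.2102]
orientation: [3.14, -0.013, -0.005]
contact_force: [-0.0, 0.3, -0.4]
grip_width: 0.0096
```

Request:
carry_out --offset '[[0,0,0],[0,0,0]]' --turn '[[0,0,0],[0,0,0]]'

```text
clock: 7.55
tcp_pos: [0.4434, -0.0568, 0.211]
orientation: [-3.141, -0.003, 0.001]
contact_force: [0.6, 0.2, -1.0]
grip_width: 0.0097
```

Run:
```python
from h import *
np.set_printoptions(precision=4,suppress=True)
go(.5016,-.0625,.21,0)
f=imaging.grab_frame("wrist");save("h.png",f["pixels"])
for q in("keyhole","knife_box"):
  for d in look_for(q,"wrist")[:2]: w=world(f,d["xyz"]);print(q,d["score"],w,proj(f,w))
print(proj(f,[.5016,-.0625,.064]))
```

```text
tcp [ 0.4434 -0.0568  0.211 ] F [ 0.61  0.21 -0.98] offset [0.1164 0.0116 0.0019] turn [-0.0005  0.0003  0.0011]
keyhole 0.62 [ 0.4895 -0.0603  0.0573] [327.9791 138.5199]
knife_box 0.87 [ 0.489  -0.0658  0.0618] [334.2296 139.5915]
[330.7052 125.2271]
```

View pics/h.png

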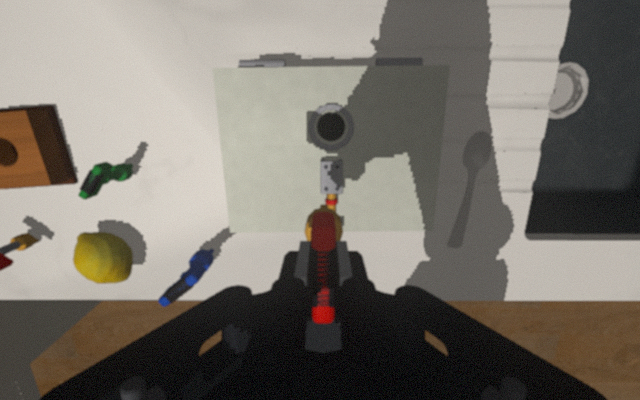

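Run:
```python
from h import *
np.set_printoptions(precision=4,suppress=True)
f=imaging.grab_frame("wrist");g=cv2.cvtColor(f["pixels"],cv2.COLOR_RGB2GRAY)
u0,v0=300,95;c=g[v0:160,u0:362].copy()
for th in(35,45,55,65):
    m=(c<th).astype(np.uint8);n,l,s,ce=cv2.connectedComponentsWithStats(m);k=l[31,30]
    if k==0: continue
    x,y,w,h,a=s[k];print(th,s[k],ce[k]+[u0,v0],onplane(f,*(ce[k]+[u0,v0]),.064),onplane(f,u0+x+w/2-.5,v0+y+h/2-.5,.064))
print(c[::2,30]);print(c[31,::2])
e=[proj(f,[.5016+.013*np.cos(t),-.0625+.013*np.sin(t),.064]) for t in np.linspace(0,6.28,60)];e=np.array(e);print("pred bore",e.min(0),e.max(0))
e=[proj(f,[.5016+.02*np.cos(t),-.0625+.02*np.sin(t),.064]) for t in np.linspace(0,6.28,60)];e=np.array(e);print("pred ring",e.min(0),e.max(0))
go(.5016,-.0625,.21,0)
```

```text
45 [ 18  19  26  27 540] [330.7833 126.6278] [ 0.5006 -0.0625  0.064 ] [ 0.5002 -0.0623  0.064 ]
55 [ 17  18  28  28 593] [330.7909 126.5632] [ 0.5006 -0.0625  0.064 ] [ 0.5007 -0.0623  0.064 ]
65 [ 17  18  28  29 633] [330.7046 126.6524] [ 0.5005 -0.0625  0.064 ] [ 0.5002 -0.0623  0.064 ]
[174 176 174 171 110 133 147 140 139  74  38  41  40  39  32  38  38  29
  36  33  34  35  39  67  89  75  71  71  81 136 151  93  90]
[186 184 185 144  82  76  73  83  77  43  40  41  42  41  32  37  35  36
  40  37  31  32  45  80  68  71  68  76  87  90  88]
pred bore [315.8832 109.8755] [345.6404 140.4706]
pred ring [307.8737 101.3317] [353.6614 148.4143]
tcp [ 0.4435 -0.057   0.2112] F [-0.64 -0.41  0.04] offset [0.1162 0.0113 0.0024] turn [-0.0002  0.0001  0.0014]
```

Request:
carry_out --offset '[[0.06,0.011,0.002],[0.115,0.011,0.002],[0.115,0.011,0.002],[0.115,0.011,0.05],[0.115,0.011,0.1],[0.115,0.011,0.124],[0.115,0.011,0.124],[0.115,0.011,0.124]]' --turn '[[0,0,0.08],[0,0,0.16],[0,0,0.24],[0,0,0.32],[0,0,0.4],[0,0,0.48],[0,0,0.55],[0,0,0.55]]'

```text
clock: 8.55
tcp_pos: [0.5006, -0.0628, 0.1488]
orientation: [2.878, -1.259, -0.002]
contact_force: [-0.1, 0.2, -1.4]
grip_width: 0.0097
```

Run:
```python
from h import *
go(.501,-.0623,.145,-.85);print(np.round(r.get_obs()["joints"],2))
f=imaging.grab_frame("scene");g=imaging.grab_frame("top");w=imaging.grab_frame("wrist")
go(.501,-.0623,.145,-.85)
a=cv2.resize(f["pixels"][190:260,280:380],(400,280),interpolation=cv2.INTER_CUBIC);b=cv2.resize(w["pixels"][110:310,220:420],(400,400))
save("i.png",np.hstack([np.vstack([a,np.zeros((120,400,3),np.uint8)]),b]))
```

```text
tcp [ 0.5006 -0.0628  0.1488] F [-0.07  0.2  -1.36] offset [-0.0002 -0.0013  0.0075] turn [0.0005 0.0006 0.0169]
[ 0.15  0.33 -0.18  2.04  0.08  0.78 -2.47]
tcp [ 0.5011 -0.0632  0.1497] F [-0.03  0.4  -0.56] offset [-0.0015 -0.001   0.0093] turn [-0.0004 -0.0003  0.0187]
```

View pics/i.png

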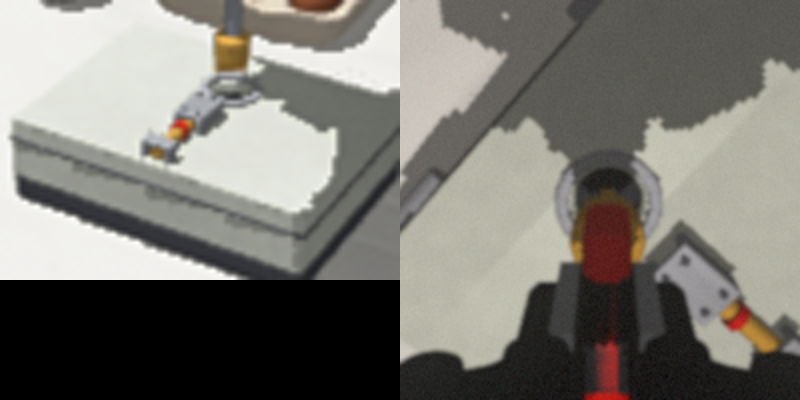

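Request:
carry_out --offset '[[0,0,0.012],[0,0,0.018],[0,0,0.022],[0,0,0.026],[0,0,0.028],[0,0,0.03],[0,0,0.03]]' --turn '[[0,0,0],[0,0,0],[0,0,0],[0,0,0],[0,0,0],[0,0,0],[0,0,0]]'

```text
clock: 9.4
tcp_pos: [0.5006, -0.0637, 0.1342]
orientation: [2.878, -1.26, -0.0]
contact_force: [-0.2, -0.1, -1.4]
grip_width: 0.0094
```

Request:
carry_out --offset '[[0,0,0.003],[0,0,0.006],[0,0,0.009],[0,0,0.009]]' --turn '[[0,0,0],[0,0,0],[0,0,0],[0,0,0]]'

```text
clock: 9.8
tcp_pos: [0.5005, -0.0636, 0.1296]
orientation: [2.878, -1.26, -0.001]
contact_force: [0.2, -0.2, -0.9]
grip_width: 0.0097
```

```bash
cat >> h.py <<'E'
def force(n=6,cam="wrist"):
    L=[]
    for i in range(n):
        imaging.grab_frame(cam);o=r.get_obs();L.append(np.r_[o["tcp_pos"]*1000,o["contact_force"],o["moment"]])
    o=r.get_obs();Z=Ro.from_rotvec(o["orientation"]).as_matrix();print("t",round(o["clock"],2),"yaw",round(float(np.arctan2(Z[1,0],Z[0,0])),3),"avg",np.round(np.mean(L,0),2))
E
python3 -c "
from h import *
force()"
```

```text
t 10.1 yaw -0.825 avg [ 5.0070e+02 -6.3650e+01  1.2983e+02 -1.6000e-01  2.2000e-01 -9.6000e-01
 -0.0000e+00 -0.0000e+00 -0.0000e+00]
```

Request:
carry_out --offset '[[-0.0014,-0.0014,0],[-0.0014,-0.0014,0.002],[-0.0014,-0.0014,0.004],[-0.0014,-0.0014,0.006],[-0.0014,-0.0014,0.006]]' --turn '[[0,0,0],[0,0,0],[0,0,0],[0,0,0],[0,0,0]]'

```text
clock: 10.6
tcp_pos: [0.5006, -0.0627, 0.1266]
orientation: [2.878, -1.26, -0.0]
contact_force: [-0.5, -0.2, -1.0]
grip_width: 0.0098
```

```bash
python3 -c "
from h import *
force(4)"
```

```text
t 10.8 yaw -0.825 avg [ 5.0070e+02 -6.2680e+01  1.2678e+02  1.7000e-01  1.5000e-01 -1.2100e+00
 -1.0000e-02 -3.0000e-02  1.0000e-02]
```

Request:
carry_out --offset '[[0,0,0.001],[0,0,0.002],[0,0,0.003],[0,0,0.004],[0,0,0.004]]' --turn '[[0,0,0],[0,0,0],[0,0,0],[0,0,0],[0,0,0]]'

```text
clock: 11.3
tcp_pos: [0.5007, -0.0627, 0.1247]
orientation: [2.878, -1.26, -0.0]
contact_force: [0.3, -0.1, -0.8]
grip_width: 0.0097
```

Request:
carry_out --offset '[[0,0,0]]' --turn '[[0,0,0]]'

```text
clock: 11.4
tcp_pos: [0.5007, -0.0627, 0.1248]
orientation: [-2.878, 1.26, -0.0]
contact_force: [-0.1, 0.3, -0.5]
grip_width: 0.0097
```

Request:
carry_out --offset '[[0,0,0.001],[0,0,0.002],[0,0,0.003],[0,0,0.004],[0,0,0.004]]' --turn '[[0,0,0],[0,0,0],[0,0,0],[0,0,0],[0,0,0]]'

```text
clock: 11.9
tcp_pos: [0.5009, -0.0627, 0.1232]
orientation: [-2.878, 1.26, -0.001]
contact_force: [-0.9, -0.2, 5.8]
grip_width: 0.0094
```

Request:
carry_out --offset '[[0,0,0]]' --turn '[[0,0,0]]'

```text
clock: 12.0
tcp_pos: [0.5009, -0.0627, 0.1232]
orientation: [-2.878, 1.26, -0.001]
contact_force: [-1.5, -0.4, 6.0]
grip_width: 0.0099
```

Request:
carry_out --offset '[[-0.0007,0.0007,0],[-0.0014,0.0014,0]]' --turn '[[0,0,0],[0,0,0]]'

```text
clock: 12.2
tcp_pos: [0.5006, -0.0626, 0.1233]
orientation: [-2.877, 1.26, -0.003]
contact_force: [1.1, -1.1, 4.2]
grip_width: 0.0096
```

```bash
python3 -c "
from h import *
force(4)"
```

```text
t 12.4 yaw -0.825 avg [ 5.0055e+02 -6.2640e+01  1.2329e+02  8.8000e-01  5.0000e-02  4.8700e+00
 -7.0000e-02 -2.5000e-01  0.0000e+00]
```

Request:
carry_out --offset '[[0,0,0],[0,0,0],[0,0,0],[0,0,0],[0,0,0]]' --turn '[[0,0,-0.03],[0,0,-0.06],[0,0,-0.09],[0,0,-0.12],[0,0,-0.12]]'

```text
clock: 12.9
tcp_pos: [0.5001, -0.0625, 0.1231]
orientation: [-2.98, 0.994, -0.001]
contact_force: [0.5, 0.4, 5.4]
grip_width: 0.0099
```

Request:
carry_out --offset '[[0,0,0],[0,0,0],[0,0,0],[0,0,0],[0,0,0]]' --turn '[[0,0,-0.03],[0,0,-0.06],[0,0,-0.09],[0,0,-0.12],[0,0,-0.12]]'

```text
clock: 13.4
tcp_pos: [0.5001, -0.0624, 0.123]
orientation: [-3.057, 0.723, -0.001]
contact_force: [0.3, 0.9, 4.5]
grip_width: 0.0096
```

Request:
carry_out --offset '[[0,0,0],[0,0,0],[0,0,0],[0,0,0],[0,0,0]]' --turn '[[0,0,-0.03],[0,0,-0.06],[0,0,-0.09],[0,0,-0.12],[0,0,-0.12]]'

```text
clock: 13.9
tcp_pos: [0.4994, -0.0625, 0.1225]
orientation: [-3.11, 0.447, 0.001]
contact_force: [0.2, 0.1, -0.9]
grip_width: 0.0096
```

Request:
carry_out --offset '[[0,0,0],[0,0,0],[0,0,0],[0,0,0]]' --turn '[[0,0,-0.03],[0,0,-0.06],[0,0,-0.09],[0,0,-0.09]]'

```text
clock: 14.3
tcp_pos: [0.4993, -0.0628, 0.1223]
orientation: [3.133, -0.238, -0.002]
contact_force: [1.7, -0.2, -1.0]
grip_width: 0.0098
```

Request:
carry_out --offset '[[0.001,0,0],[0.002,0,0.002],[0.002,0,0.004],[0.002,0,0.006],[0.002,0,0.008],[0.002,0,0.008]]' --turn '[[0,0,0],[0,0,0],[0,0,0],[0,0,0],[0,0,0],[0,0,0]]'

```text
clock: 14.9
tcp_pos: [0.5005, -0.0628, 0.1186]
orientation: [3.133, -0.236, -0.001]
contact_force: [-0.3, 0.1, -2.0]
grip_width: 0.0094
```

```bash
python3 -c "
from h import *
force(3)"
```

```text
t 15.05 yaw -0.15 avg [ 5.0061e+02 -6.2820e+01  1.1876e+02 -2.0000e-01 -5.2000e-01 -1.3100e+00
 -1.0000e-02  3.0000e-02 -2.0000e-02]
```

Free. Lower further in small steps until the plug touches.

Request:
carry_out --offset '[[0,0,0.001],[0,0,0.002],[0,0,0.003],[0,0,0.003]]' --turn '[[0,0,0],[0,0,0],[0,0,0],[0,0,0]]'

```text
clock: 15.45
tcp_pos: [0.5008, -0.0628, 0.1173]
orientation: [3.133, -0.236, 0.0]
contact_force: [0.2, -0.5, -1.0]
grip_width: 0.0099
```

Request:
carry_out --offset '[[0,0,0.001],[0,0,0.002],[0,0,0.002]]' --turn '[[0,0,0],[0,0,0],[0,0,0]]'

```text
clock: 15.75
tcp_pos: [0.5008, -0.0628, 0.1163]
orientation: [3.133, -0.236, 0.0]
contact_force: [-0.2, -0.3, -0.0]
grip_width: 0.0096
```

Request:
carry_out --offset '[[0,0,0],[0,0,0],[0,0,0],[0,0,0],[0,0,0],[0,0,0]]' --turn '[[0,0,-0.04],[0,0,-0.08],[0,0,-0.12],[0,0,-0.16],[0,0,-0.2],[0,0,-0.2]]'

```text
clock: 16.35
tcp_pos: [0.5007, -0.0631, 0.1163]
orientation: [3.133, 0.235, -0.0]
contact_force: [-0.6, -1.4, -0.3]
grip_width: 0.0098
```

```bash
python3 -c "
from h import *
force(3)"
```

```text
t 16.5 yaw 0.148 avg [ 5.0069e+02 -6.3060e+01  1.1632e+02  3.6000e-01 -1.4900e+00 -1.2700e+00
 -3.1000e-01  5.0000e-02 -1.0000e-02]
```

Run:
```python
from h import *
for c,lo in(("scene",[(.36,.46)]),("top",[(.36,.46)])):
    f=imaging.grab_frame(c);im=f["pixels"]
    hsv=cv2.cvtColor(im,cv2.COLOR_RGB2HSV);p=proj(f,[.44,-.063,.07]).round().astype(int)
    m=(((hsv[...,0]<9)|(hsv[...,0]>170))&(hsv[...,1]>120)&(hsv[...,2]>60))
    v,u=np.nonzero(m[p[1]-15:p[1]+15,p[0]-15:p[0]+15]);print(c,p,len(u))
    if len(u):
        # x on line y=-.063 best fit
        xs=np.linspace(.4,.48,161);q=np.array([proj(f,[x,-.063,.072]) for x in xs]);ct=np.array([u.mean()+p[0]-15,v.mean()+p[1]-15]);d=np.linalg.norm(q-ct,axis=1);print(ct,"collar x",xs[d.argmin()],d.min())
    im0=cv2.imread("pics/"+("a.png" if c=="scene" else "b.png"))[:,:,::-1]
    hsv=cv2.cvtColor(np.ascontiguousarray(im0),cv2.COLOR_RGB2HSV);m=(((hsv[...,0]<9)|(hsv[...,0]>170))&(hsv[...,1]>120)&(hsv[...,2]>60))
    v,u=np.nonzero(m[p[1]-15:p[1]+15,p[0]-15:p[0]+15]);ct=np.array([u.mean()+p[0]-15,v.mean()+p[1]-15]) if len(u) else 0;print("start",len(u),ct)
    if len(u): d=np.linalg.norm(q-ct,axis=1) if 'q' in dir() else [0];print(xs[np.argmin(d)])
```

```text
scene [325 220] 9
[326.11111111 220.22222222] collar x 0.44 1.5280791830303049
start 9 [325.         221.44444444]
0.434
top [364 232] 8
[363.5 231.5] collar x 0.441 0.09330139971544987
start 8 [363.5 234.5]
0.4345
```

Request:
carry_out --offset '[[0,0,0],[0,0,0],[0,0,0],[0,0,0],[0,0,0],[0,0,0],[0,0,0]]' --turn '[[0,0,-0.05],[0,0,-0.1],[0,0,-0.15],[0,0,-0.2],[0,0,-0.24],[0,0,-0.28],[0,0,-0.28]]'

```text
clock: 17.3
tcp_pos: [0.5006, -0.063, 0.1163]
orientation: [3.015, 0.882, -0.0]
contact_force: [-0.9, -1.2, -0.2]
grip_width: 0.0091
```

```bash
cat >> h.py <<'E'
def collar():
    f=imaging.grab_frame("top");im=f["pixels"];hsv=cv2.cvtColor(im,cv2.COLOR_RGB2HSV)
    m=(((hsv[...,0]<9)|(hsv[...,0]>170))&(hsv[...,1]>120)&(hsv[...,2]>60))
    v,u=np.nonzero(m[222:242,350:378]);print(len(u))
    if len(u): print("collar",u.mean()+350,v.mean()+222,onplane(f,u.mean()+350,v.mean()+222,.072))
E
python3 -c "
from h import *
force(3);collar()"
```

```text
t 17.45 yaw 0.568 avg [ 5.0063e+02 -6.2980e+01  1.1632e+02 -1.0000e-02 -1.8900e+00 -5.6000e-01
 -4.6000e-01  1.5000e-01 -1.0000e-02]
0
```

Request:
carry_out --offset '[[0,0,0],[0,0,0],[0,0,0],[0,0,0]]' --turn '[[0,0,-0.013],[0,0,-0.027],[0,0,-0.04],[0,0,-0.04]]'

```text
clock: 17.9
tcp_pos: [0.5006, -0.0629, 0.1163]
orientation: [2.987, 0.974, -0.0]
contact_force: [-0.7, -2.5, -0.4]
grip_width: 0.0097
```

Run:
```python
from h import *
force(3);collar()
f=imaging.grab_frame("scene");g=imaging.grab_frame("top")
save("j.png",np.hstack([cv2.resize(f["pixels"][185:255,280:380],(400,280),interpolation=cv2.INTER_CUBIC),cv2.resize(g["pixels"][190:260,312:412],(400,280),interpolation=cv2.INTER_CUBIC)]))
```

```text
t 18.05 yaw 0.629 avg [ 5.0066e+02 -6.2890e+01  1.1631e+02 -1.1200e+00 -1.6700e+00  1.6000e-01
 -6.3000e-01  2.2000e-01 -2.0000e-02]
0
```

View pics/j.png

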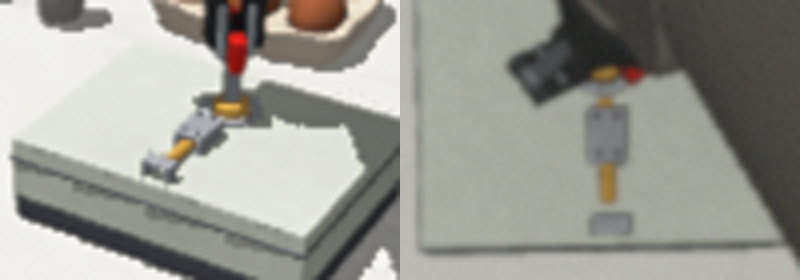

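Request:
carry_out --offset '[[0,0,0],[0,0,0],[0,0,0],[0,0,0],[0,0,0],[0,0,0],[0,0,0],[0,0,0]]' --turn '[[0,0,0],[0,0,0],[0,0,0],[0,0,0],[0,0,0],[0,0,0],[0,0,0],[0,0,0]]' --hand 0

```text
clock: 19.0
tcp_pos: [0.5007, -0.0628, 0.1163]
orientation: [-2.987, -0.973, -0.0]
contact_force: [-0.5, -1.0, 0.2]
grip_width: 0.0854
```

Request:
carry_out --offset '[[0,0,-0.03],[0,0,-0.06],[0,0,-0.1],[0,0,-0.15],[0,0,-0.2],[-0.02,0,-0.2],[-0.1,0,-0.2],[-0.1,0,-0.2]]' --turn '[[0,0,0],[0,0,0],[0,0,0],[0,0,0],[0,0,0],[0,0,0],[0,0,0],[0,0,0]]'

```text
clock: 19.8
tcp_pos: [0.4559, -0.0955, 0.2151]
orientation: [2.989, 0.966, -0.008]
contact_force: [0.3, 0.0, 1.1]
grip_width: 0.0852
```

Run:
```python
from h import *
force(3)
w=imaging.grab_frame("wrist");f=imaging.grab_frame("scene");g=imaging.grab_frame("top")
np.savez("last.npz",w=w["pixels"],f=f["pixels"],g=g["pixels"])
save("k.png",np.hstack([cv2.resize(w["pixels"],(480,300)),cv2.resize(f["pixels"][180:255,280:380],(300,300),interpolation=cv2.INTER_CUBIC)]))
for d in look_for("key_grip","wrist")[:3]: x=world(w,d["xyz"]);print(d["score"],x,proj(w,x))
```

```text
t 19.95 yaw 0.629 avg [ 4.5906e+02 -9.3220e+01  2.1575e+02  3.4000e-01 -3.0000e-02  2.1000e-01
  1.0000e-02 -6.0000e-02  0.0000e+00]
0.88 [0.35167394 0.07633538 0.06926204] [105.84766657 178.37869705]
0.75 [ 0.50094608 -0.06292983  0.12239318] [324.85599107 141.78126778]
```

View pics/k.png

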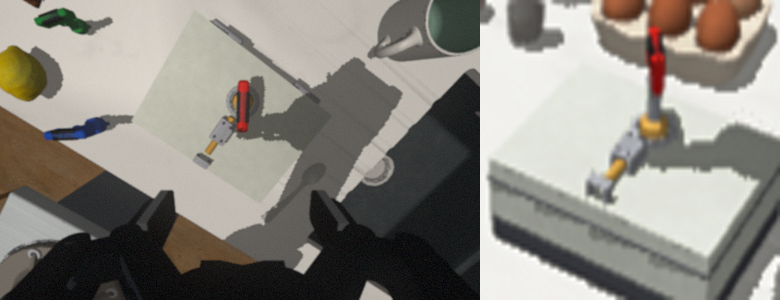

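```bash
python3 -c "
from h import *
print(r.get_obs()['grip_width'],r.hand_in())"
```

```text
the job is handed in; nothing more can be done
0.08528540254600107 None
```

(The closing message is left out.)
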